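Third hand: hold a shelf bracket on the sprung panel

TASK

Be my third hand: pick up the larger of the two wooden T-shaped brackets and press its flat face against the front of the jig's upright plywood panel, centred over the screw holes, square, and with its top edge flush with the panel's top edge. Push with a steady force of about 12 N for at least three seconds, never driving the sprung panel to the end of its travel, then finish while still holding it there in the gripper, off the bench, because I will drive the screws from behind. Do not disturb the other things on the bench.

Things in the scene. Friction and masses are not known exactly. Their poses are not given: they have to be found in the camera images.
- bracket_mid (a point): larger wooden T bracket, loose, standing on the bench, about 0.16 kg: flat plate 14 thick, 90 wide, 60 high; behind its middle a web 18 thick, 60 high, to grip from above across its thickness (along y). Point: in the web, mid-thickness, 30 above underside, 30 below top, 40 behind the flat face; web goes on 30 back at the top, 5 at the foot. x points out of the flat face, y along plate, z up
- small_bracket_mid (a point): the smaller bracket of the same shape and wood (plate 56 wide x 37 high, web 11 thick), a bystander; the point is 18.6 above its underside in the web
- panel_top (a point): middle of the top edge of the front face of the upright plywood panel (180 wide, 12 thick, top 130 above bench) in the fixed jig; moves with the panel. x points from the front face into the panel (push direction), y along its width, z up. Two dark screw holes on its middle line, 15 and 45 below the top. In front only the base board, 35 out, 18 high; behind: springs and a lower block
- panel (a joint): how far the sprung panel has been pushed back (m), 0 at rest, stop at 0.030. It slides level along its own x without friction against springs of 0.8 N per mm: 12 N is 0.015, 8 N is 0.010, 16 N is 0.020
- screwdriver: bystander: screwdriver 200 long lying on the bench, origin under its middle
- tape: bystander: tape measure 70 x 35 x 66 high, origin under its centre
- screw_jar: bystander: screw-top jar, 64 diameter, 80 high, origin under its centre
- offcut: bystander: wooden offcut 100 x 45 x 45, origin under its centre
- clamp: bystander: bar clamp lying flat, 220 x 90 x 26 high, origin under the bar

How it is judged:
On the way, in this order (a step that is already met when the one before it is completed fails the run):
1. the larger bracket is lifted clear of the bench in the gripper (height (world z) of bracket_mid above 0.07 m and contact force between bracket and the fingers above 1 N), for 0.2 s.
2. it is held in place on the panel with a steady 8 to 16 N for 2 s (contact force between bracket and panel between 8 and 16 N and y of bracket_mid in the frame of panel_top between -0.008 and 0.008 m and z of bracket_mid in the frame of panel_top between -0.035 and -0.025 m and x of bracket_mid in the frame of panel_top between -0.044 and -0.036 m and angle between the x axis of bracket_mid and the x axis of panel_top, either way round below 0.07 rad and angle between bracket_mid's own z axis and vertical below 0.07 rad and contact force between bracket and the fingers above 1 N and velocity of joint panel between -0.01 and 0.01 m/s), for 2 s.
At the end, for the whole second after the job is handed in: The gripper holds the larger bracket off the bench with its face on the panel at 8 to 16 N, still, square within 4 degrees, within 8 mm of the panel's middle line, top edges level within 5 mm; all bystanders within 30 mm of where they were (all of step 2 and linear speed of bracket below 0.01 m/s and distance of each of small_bracket_mid, screwdriver, tape, screw_jar, offcut, clamp from where it was at the start of the episode below 0.03 m); the arm keeps its last pose, push and grip.
It fails at once if the sprung panel is driven to the end of its travel (value of joint panel above 0.028 m).
It fails at once if a bystander is disturbed (moved more than 30 mm) (distance of any of small_bracket_mid, screwdriver, tape, screw_jar, offcut, clamp from where it was at the start of the episode above 0.03 m).
It also fails if it takes over 45 s, if anything falls off the work surface, if the arm or the gripper's body presses on something with over 40 N, if the wrist force passes 120 N, or if a joint passes its speed limit or range.

ROBOT

A 6-joint arm with a two-finger parallel gripper is mounted at the origin on the work surface. World frame = base frame: x ahead of the robot, y to its left, z up, the work surface at z = 0. Lengths are in m, angles in rad, forces in N, time in s.
With the tool pointing down it reaches from about 0.35 to 0.975 m from the base axis. Payload 17.4 kg.
Tool frame: the origin (TCP) lies between the finger pads; the fingertips stand 17 mm ahead of it and the grasp point (between the pads) lies 2 mm behind it (manip.tips_ahead is the distance from the TCP to the fingertips, in m); z points along the fingers, y is the line along which they close (so a half turn about z gives the same grasp; the last joint's range is limited). The gripper opens to 85 mm and grips with 20 to 120 N. Pads are 22 mm wide; open, the fingers measure 114 mm over their backs; the gripper's body (76 mm by 85 mm) begins 54 mm behind the grasp point. The pads swing forward as they close: fully open they stand 13 mm farther back than shut.
Start: joints at [1.116, 0.116, 1.442, -0, 1.584, -0.038], TCP at [0.273, 0.617, 0.248] pointing down, gripper open.
Joint ranges: [-2.83, 2.83], [-0.83, 2.19], [0.07, 2.5], [-1.14, 4.28], [0.01, 3], [-2.97, 2.97]. Speed limits (rad/s): [1.89, 1.89, 2.22, 3.14, 3.14, 3.14].

INTERFACE

Orientations are given as a unit quaternion [x, y, z, w].
In Python, from plant import manip gives the robot as it stands. The module is installed in compiled form; this text tells all that it offers.
- The arm moves only by the tool send_rows, never from a script. Its arguments are lists of equal length, an entry for each row: "turn": the turn, a rotation vector about the tool's x, y, z in rad, a list of three; "slide": the shift along the tool's x, y, z in cm, a list of three; "fingers": the finger opening in cm, from 0 to 8.54. A call has exactly 5 rows; each row is the pose to reach, as a shift and turn from the pose commanded when the call began, along the tool's axes at that moment; what a row does not reach only later rows make up. A row lasts 1/10 s, in which the tool goes at most 50 mm and 8.59 degrees, less where a joint would pass 70% of its speed; a pose out of reach is approached as far as the arm can. A call with a gripper value outside its range is refused whole. The fingers move at their own pace and stop on an object; "squeeze" is the grip in N (left out, the last holds). Time passes only in rows, so rows that repeat a pose let the fingers close, or fill a call up. It gives the time, the measured TCP pose, the force, the opening and the grip force at its end, in the units of the state.
- manip.get_state(): the state, without advancing time (a new reading comes with each control period).
- manip.read_camera(name): name is "scene" or "side" or "wrist"; returns a dict with "color" (420x560x3 uint8, red, green, blue), "mtx" (3x3 intrinsics, pixels), "distortion" ([k1, k2, p1, p2, k3] as OpenCV has them; the pictures are not rectified), "origin" and "rotation" of the camera in the world; the wrist camera has in their place "hand_eye" (4x4, takes a point from camera to tool coordinates, whose origin is the TCP and whose axes are the flange's). Camera axes: x right, y down, z forward; pixel columns grow to the right and rows downward; lengths in m; the calibration is good to about 2 mm. A picture is of the moment at which its call begins: read the wrist's pose just before it. There is no depth.
- manip.job_done(): hands the job in; it is judged then, once.
The state is a dict: "time_s": time; "joints": joint angles; "qd": joint speeds; "joint_efforts": joint torques, N m; "tool_pos": TCP position; "orientation": TCP orientation; "contact_force": force on the tool from outside, world axes, zero at the start; "wrist_torque": the same for the moment, N m; "finger_gap": finger opening in m; "finger_force": force on a finger pad.
Only numpy, scipy, OpenCV 4.12 (cv2) and the standard library are available. Lean on these libraries where they do the work, as an engineer would, in place of code of your own. Each camera call takes 0.05 s, during which the arm holds its last target. There are 200 camera calls.

## Working session

There is one attempt and no reset: what is moved stays moved. The work goes in short steps, Python scripts to look and compute and a tool call to move; the robot and the scene stay as the last step left them, time stands still between calls to the robot, and variables do not carry over. Pictures are saved under pics/ and viewed, at most 10 in all, crops included, and the job is handed in when it is done.

Besides the shell and the picture viewer there is one more tool, called after ">>>" by a JSON object that holds its "op" and its "data", one argument or row to a line. send_rows: Moves the arm, as the interface text tells. Its arguments: {"type":"object","properties":{"turn":{"type":"array"},"slide":{"type":"array"},"fingers":{"type":"array"},"squeeze":{"type":"number"}},"required":["turn","slide","fingers"]}

```bash
mkdir -p pics
cat > h.py <<'E'
import numpy as np,cv2
from plant import manip
from scipy.spatial.transform import Rotation as R
def grab(n):
    s=manip.get_state(); c=manip.read_camera(n)
    K=np.array(c["mtx"]);D=np.array(c["distortion"],float)
    if n=="wrist":
        T=np.eye(4);T[:3,:3]=R.from_quat(s["orientation"]).as_matrix();T[:3,3]=s["tool_pos"]
        T=T@np.array(c["hand_eye"]);o,r=T[:3,3],T[:3,:3]
    else: o,r=np.array(c["origin"]),np.array(c["rotation"])
    return c["color"],K,D,o,r
def save(n,f):
    g=grab(n);cv2.imwrite(f"pics/{f}.png",g[0][:,:,::-1]);np.savez(f"pics/{f}.npz",K=g[1],D=g[2],o=g[3],r=g[4])
def load(f):
    z=np.load(f"pics/{f}.npz");return z["K"],z["D"],z["o"],z["r"]
def ray(f,p):
    K,D,o,r=load(f)
    u=cv2.undistortPoints(np.array(p,float).reshape(-1,1,2),K,D).reshape(-1,2)
    d=np.c_[u,np.ones(len(u))]@r.T
    return o,d
def plane(f,p,z):
    o,d=ray(f,p); return o+d*((np.array(z)-o[2])/d[:,2])[:,None]
def proj(f,P):
    K,D,o,r=load(f); return cv2.projectPoints((np.array(P,float).reshape(-1,3)-o)@r,np.zeros(3),np.zeros(3),K,D)[0].reshape(-1,2)
def tri(f1,p1,f2,p2):
    out=[]
    for a,b in zip(p1,p2):
        o1,d1=ray(f1,[a]);o2,d2=ray(f2,[b]);d1,d2=d1[0],d2[0]
        t=np.linalg.lstsq(np.c_[d1,-d2],o2-o1,rcond=None)[0]
        A,B=o1+t[0]*d1,o2+t[1]*d2; out.append(np.r_[(A+B)/2,np.linalg.norm(A-B)])
    return np.array(out)
E
python3 - <<'E'
from h import *
np.set_printoptions(precision=4,suppress=True)
for n in("scene","side","wrist"): save(n,n+"0"); print(n,load(n+"0")[2])
print(manip.get_state())
E
```

```text
scene [1.0775 0.8387 0.9562]
side [ 0.5293 -0.9193  0.8245]
wrist [0.2027 0.6495 0.3735]
{'time_s': 0.15, 'joints': array([ 1.1162,  0.1164,  1.4421, -0.    ,  1.584 , -0.0378]), 'qd': array([-0.0003, -0.0005, -0.0001, -0.0023,  0.0034,  0.0006]), 'joint_efforts': array([  0.0008, -73.2514, -63.2844,  -0.0001,   0.005 ,   0.    ]), 'tool_pos': array([0.2732, 0.6171, 0.2477]), 'orientation': array([ 0.2069,  0.9784, -0.0004, -0.0001]), 'contact_force': array([0.4551, 0.1609, 0.6914]), 'wrist_torque': array([-0.0181, -0.058 , -0.0285]), 'finger_force': 0.0, 'finger_gap': 0.08543847934547673}
```

View pics/scene0.png

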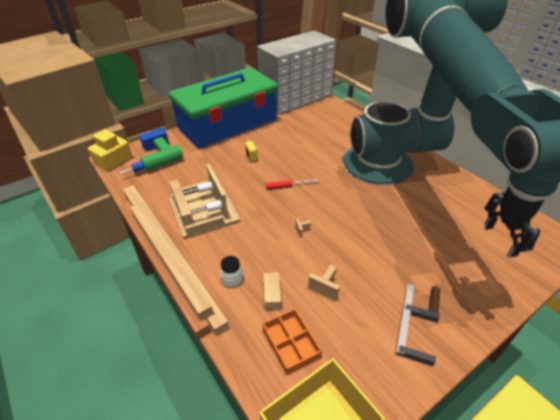

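View pics/side0.png

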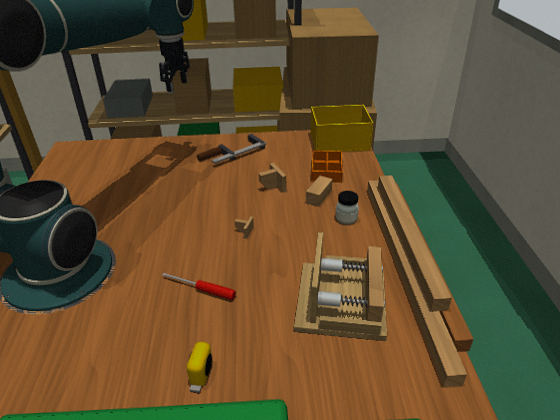

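The scene picture shows the large T at about (325,283), the small one at (303,227) and the jig at (205,205). In the side picture they are at (272,178), (244,226) and (340,285), and the panel faces the robot. I'll enlarge these areas.

Run:
```python
import cv2,numpy as np
def c(f,x,y): return cv2.resize(cv2.imread(f"pics/{f}.png")[y:y+75,x:x+100],(400,300),interpolation=cv2.INTER_CUBIC)
a=np.vstack([np.hstack([c("scene0",275,245),c("scene0",155,160)]),np.hstack([c("side0",225,140),c("side0",285,225)])])
cv2.imwrite("pics/m0.png",a)
```

```text
(no output)
```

View pics/m0.png

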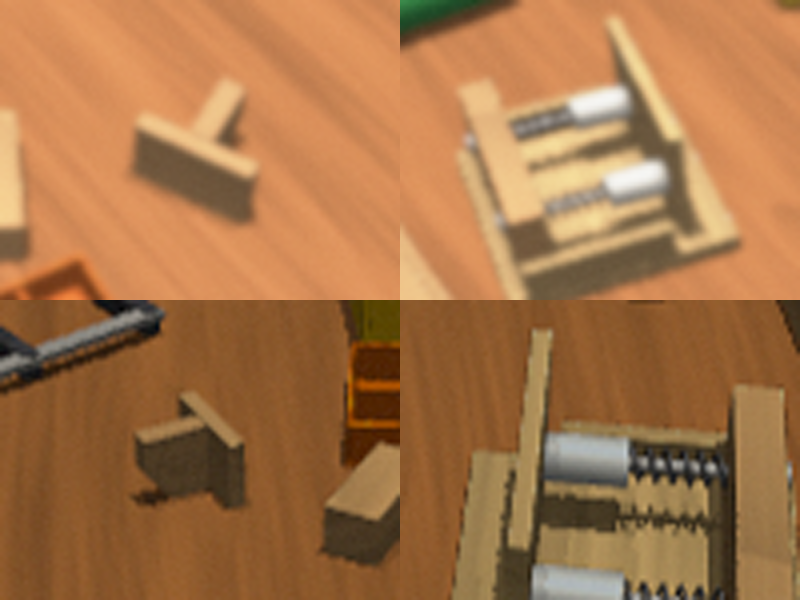

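Run:
```python
from h import *
np.set_printoptions(precision=4,suppress=True)
b=plane("scene0",[(309,276.7),(338,290),(333,266.5)],.06);print("br scene",b, np.linalg.norm(b[0]-b[1]))
print("br side",plane("side0",[(285.7,176),(270.7,163.7),(259,174)],.06))
p=plane("scene0",[(209.3,163.8),(226.2,194.5),(207,165),(223,195)],.13);print("panel",p,np.linalg.norm(p[0]-p[1]))
print("proj side",proj("side0",np.vstack([p[:2],p[:2]*[1,1,0]])))
```

```text
Traceback (most recent call last):
  File "h.py", line 22, in plane
    o,d=ray(f,p); return o+d*((np.array(z)-o[2])/d[:,2])[:,None]
        ~~~^^^^^
  File "h.py", line 19, in ray
    d=np.c_[u,np.ones(len(u))]@r.T
      ~~~~~~~~~~~~~~~~~~~~~~~~^~~~
ValueError: matmul: Input operand 1 has a mismatch in its core dimension 0, with gufunc signature (n?,k),(k,m?)->(n?,m?) (size 4 is different from 3)
```

```bash
sed -i 's|np.array(c\["rotation"\])$|R.from_quat(c["rotation"]).as_matrix()|; s|return z\["K"\],z\["D"\],z\["o"\],z\["r"\]|r=z["r"];return z["K"],z["D"],z["o"],(R.from_quat(r).as_matrix() if r.size==4 else r)|' h.py
python3 - <<'E'
from h import *
np.set_printoptions(precision=4,suppress=True)
b=plane("scene0",[(309,276.7),(338,290),(333,266.5)],.06);print("br scene",b, np.linalg.norm(b[0]-b[1]))
print("br side",plane("side0",[(285.7,176),(270.7,163.7),(259,174)],.06))
p=plane("scene0",[(209.3,163.8),(226.2,194.5),(207,165),(223,195)],.13);print("panel",p,np.linalg.norm(p[0]-p[1]))
print("proj side",proj("side0",np.vstack([p[:2],p[:2]*[1,1,0]])))
E
```

```text
br scene [[0.6155 0.3229 0.06  ]
 [0.5795 0.4048 0.06  ]
 [0.5364 0.3348 0.06  ]] 0.08942761443630516
br side [[0.6155 0.3163 0.06  ]
 [0.573  0.3959 0.06  ]
 [0.5335 0.3358 0.06  ]]
panel [[ 0.6269 -0.2318  0.13  ]
 [ 0.6619 -0.0508  0.13  ]
 [ 0.6368 -0.2302  0.13  ]
 [ 0.6715 -0.0547  0.13  ]] 0.1843369079598952
proj side [[310.9706 286.4904]
 [316.6038 231.0389]
 [309.6433 328.4033]
 [315.1068 271.3458]]
```

The two views agree: the bracket face is 89 mm wide (90 expected) and its yaw is about +23.7°. The panel top is 184 mm long (180 expected) with yaw about -11°. I'll move above the bracket.

>>> {"op": "send_rows", "data": {
  "turn": [
    [0, 0, -0.08],
    [0, 0, -0.18],
    [0, 0, -0.28],
    [0, 0, -0.38],
    [0, 0, -0.48]
  ],
  "slide": [
    [-3, -1, 0],
    [-7.5, -2.6, 0],
    [-12, -4.2, 0],
    [-16.5, -5.8, 0],
    [-21, -7.4, 0]
  ],
  "fingers": [8.5, 8.5, 8.5, 8.5, 8.5],
  "squeeze": 80
}}

```text
time_s: 0.65
tool_pos: [0.4363, 0.463, 0.2482]
orientation: [-0.034, 0.999, -0.0, -0.0]
contact_force: [-0.6, -0.0, -0.3]
finger_gap: 0.0848
finger_force: 0.0
```

```bash
cat > go.py <<'E'
import sys
from h import *
# target x y z and tool-y angle (deg); prints slide (cm) and turn (tool axes)
x,y,z,a=map(float,sys.argv[1:5])
s=manip.get_state();M=R.from_quat(s["orientation"]).as_matrix()
a=np.radians(a);ty=np.array([np.cos(a),np.sin(a),0]);tz=np.array([0,0,-1.]);T=np.c_[np.cross(ty,tz),ty,tz]
np.set_printoptions(precision=4,suppress=True)
print("slide",M.T@(np.array([x,y,z])-s["tool_pos"])*100,"turn",R.from_matrix(M.T@T).as_rotvec())
print("t",s["time_s"],"pos",s["tool_pos"],"yang",np.degrees(np.arctan2(M[1,1],M[0,1])),"tilt",M[:,2],"F",s["contact_force"],"gap",s["finger_gap"],s["finger_force"])
E
python3 go.py .5604 .346 .2 113.7
```

```text
slide [-11.5887 -12.5153   4.8152] turn [-0.0001 -0.0001 -0.346 ]
t 0.65 pos [0.4363 0.463  0.2482] yang 93.87554573792781 tilt [-0.0001 -0.0001 -1.    ] F [-0.5687 -0.0426 -0.3316] gap 0.08477605612903762 0.0
```

>>> {"op": "send_rows", "data": {
  "turn": [
    [0, 0, -0.09],
    [0, 0, -0.18],
    [0, 0, -0.27],
    [0, 0, -0.345],
    [0, 0, -0.345]
  ],
  "slide": [
    [-3, -3.2, 1.2],
    [-6, -6.4, 2.4],
    [-9, -9.6, 3.6],
    [-11.5, -12.5, 4.8],
    [-11.5, -12.5, 4.8]
  ],
  "fingers": [8.5, 8.5, 8.5, 8.5, 8.5]
}}

```text
time_s: 1.15
tool_pos: [0.56, 0.3436, 0.1978]
orientation: [-0.202, 0.979, -0.001, -0.001]
contact_force: [-0.6, 0.1, -0.2]
finger_gap: 0.0851
finger_force: 0.0
```

```bash
python3 - <<'E'
from h import *
save("wrist","w1");print(proj("w1",[(.5604,.346,.06),(.597,.362,.06),(.5364,.3348,.06)]))
E
python3 go.py .5604 .346 .032 113.7
```

```text
[[280.99217059 200.40773478]
 [281.21064551 243.11672746]
 [280.06102844 170.03627623]]
slide [-0.2004  0.0198 16.6862] turn [-0.0003 -0.0021 -0.008 ]
t 1.2 pos [0.5589 0.3452 0.1989] yang 113.24015066623492 tilt [-0.0018 -0.0011 -1.    ] F [-0.1811  0.3708  0.5841] gap 0.08488425768349835 0.0
```

View pics/w1.png

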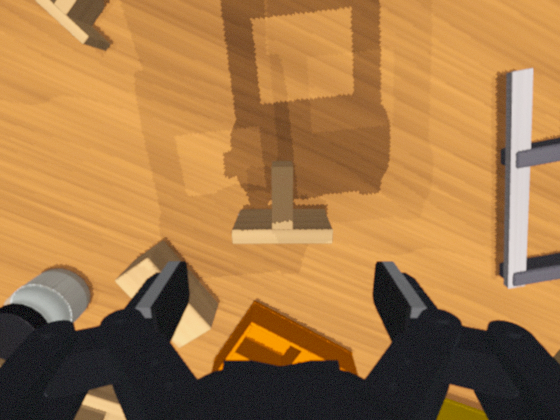

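The wrist view shows the web at column 282 (272–293), the face edge at row 243 from column 233 to 331, and the web's back end at row 162. That matches the prediction. The offcut is clear of the fingers.

Run:
```python
from h import *
np.set_printoptions(precision=4,suppress=True)
b=plane("w1",[(233,243),(331.5,243),(282.5,162)],.06);m=(b[0]+b[1])/2;d=b[0]-b[1]
n=np.array([d[1],-d[0]])/np.hypot(*d[:2]); n*=np.sign(n[0])
print(b,np.hypot(*d[:2]),np.degrees(np.arctan2(n[1],n[0])),m[:2]-.04*n,np.dot(m-b[2],np.r_[n,0]))
```

```text
[[0.6141 0.3222 0.06  ]
 [0.579  0.4034 0.06  ]
 [0.5294 0.334  0.06  ]] 0.08844420199933296 23.343780508318254 [0.5598 0.347 ] 0.0730748132925757
```

>>> {"op": "send_rows", "data": {
  "turn": [
    [0, -0.002, 0],
    [0, -0.002, 0],
    [0, -0.002, 0],
    [0, -0.002, 0],
    [0, -0.002, 0]
  ],
  "slide": [
    [-0.1, 0.1, 4],
    [-0.1, 0.1, 8],
    [-0.1, 0.1, 12],
    [-0.1, 0.1, 15.5],
    [-0.1, 0.1, 16.9]
  ],
  "fingers": [8.5, 8.5, 8.5, 8.5, 8.5]
}}

```text
time_s: 1.7
tool_pos: [0.5566, 0.3485, 0.028]
orientation: [-0.203, 0.979, -0.0, -0.001]
contact_force: [1.1, 0.9, 0.7]
finger_gap: 0.0851
finger_force: 0.0
```

>>> {"op": "send_rows", "data": {
  "turn": [
    [0, 0, 0],
    [0, 0, 0],
    [0, 0, 0],
    [0, 0, 0],
    [0, 0, 0]
  ],
  "slide": [
    [0, 0, 0],
    [0, 0, 0],
    [0, 0, 0],
    [0, 0, 0],
    [0, 0, 0]
  ],
  "fingers": [8.5, 5, 2, 0.5, 0.5],
  "squeeze": 80
}}

```text
time_s: 2.2
tool_pos: [0.5589, 0.3486, 0.0324]
orientation: [-0.203, 0.979, 0.0, 0.002]
contact_force: [0.1, -0.4, -0.5]
finger_gap: 0.0275
finger_force: 0.0
```

>>> {"op": "send_rows", "data": {
  "turn": [
    [0, 0, 0],
    [0, 0, 0],
    [0, 0, 0],
    [0, 0, 0],
    [0, 0, 0]
  ],
  "slide": [
    [0, 0, 0],
    [0, 0, 0],
    [0, 0, 0],
    [0, 0, 0],
    [0, 0, 0]
  ],
  "fingers": [0.5, 0.5, 0.5, 0.5, 0.5]
}}

```text
time_s: 2.7
tool_pos: [0.5589, 0.3485, 0.0322]
orientation: [-0.203, 0.979, 0.0, 0.001]
contact_force: [-1.6, -2.3, 6.7]
finger_gap: 0.0171
finger_force: 78.2
```

>>> {"op": "send_rows", "data": {
  "turn": [
    [0, 0, 0],
    [0, 0, 0],
    [0, 0, 0],
    [0, 0, 0],
    [0, 0, 0]
  ],
  "slide": [
    [0, 0, -1],
    [0, 0, -4],
    [0, 0, -8],
    [0, 0, -12],
    [0, 0, -14]
  ],
  "fingers": [0.5, 0.5, 0.5, 0.5, 0.5]
}}

```text
time_s: 3.2
tool_pos: [0.5588, 0.3486, 0.1759]
orientation: [-0.203, 0.979, 0.001, 0.003]
contact_force: [0.1, 0.2, -1.6]
finger_gap: 0.0172
finger_force: 77.9
```

```bash
python3 go.py .546 -.122 .16 79
```

```text
slide [ 19.8654 -42.6848   1.4505] turn [0.0023 0.0056 0.6002]
t 3.2 pos [0.5588 0.3486 0.1759] yang 113.38942337970575 tilt [ 0.0053  0.0028 -1.    ] F [ 0.0734  0.2341 -1.6368] gap 0.017211684062260407 77.94677004218102
```

>>> {"op": "send_rows", "data": {
  "turn": [
    [0, 0, 0],
    [0, 0, 0],
    [0, 0, 0],
    [0, 0, 0],
    [0, 0, 0]
  ],
  "slide": [
    [0.8, -1.7, 0],
    [2.3, -5, 0],
    [4, -8.6, 0],
    [5.7, -12.2, 0],
    [7.4, -15.9, 0]
  ],
  "fingers": [0.5, 0.5, 0.5, 0.5, 0.5]
}}

```text
time_s: 3.7
tool_pos: [0.5525, 0.1708, 0.1701]
orientation: [-0.203, 0.979, 0.0, 0.0]
contact_force: [0.8, 0.1, -2.1]
finger_gap: 0.0171
finger_force: 78.2
```

>>> {"op": "send_rows", "data": {
  "turn": [
    [0, 0, 0.1],
    [0, 0, 0.22],
    [0, 0, 0.34],
    [0, 0, 0.46],
    [0, 0, 0.58]
  ],
  "slide": [
    [1.7, -3.7, 0],
    [3.4, -7.4, 0],
    [5.1, -11.1, 0],
    [6.8, -14.8, 0],
    [8, -17, 0]
  ],
  "fingers": [0.5, 0.5, 0.5, 0.5, 0.5]
}}

```text
time_s: 4.2
tool_pos: [0.5464, -0.0178, 0.17]
orientation: [0.089, 0.996, 0.0, 0.0]
contact_force: [0.5, 0.1, -1.8]
finger_gap: 0.017
finger_force: 78.1
```

```bash
python3 go.py .546 -.122 .17 79
```

```text
slide [ -1.8122 -10.2629  -0.0045] turn [0.0005 0.0003 0.0137]
t 4.2 pos [ 0.5464 -0.0178  0.17  ] yang 79.78331174861782 tilt [ 0.0004  0.0004 -1.    ] F [ 0.5028  0.0518 -1.7907] gap 0.016977168354545307 78.09386601671576
```

>>> {"op": "send_rows", "data": {
  "turn": [
    [0, 0, 0.014],
    [0, 0, 0.014],
    [0, 0, 0.014],
    [0, 0, 0.014],
    [0, 0, 0.014]
  ],
  "slide": [
    [-0.5, -3, 0],
    [-1, -6, 0],
    [-1.5, -9, 0],
    [-1.8, -10.2, 0],
    [-1.8, -10.2, 0]
  ],
  "fingers": [0.5, 0.5, 0.5, 0.5, 0.5]
}}

```text
time_s: 4.7
tool_pos: [0.5471, -0.1199, 0.1701]
orientation: [0.094, 0.996, 0.001, 0.0]
contact_force: [0.2, 0.6, -2.1]
finger_gap: 0.017
finger_force: 78.2
```

>>> {"op": "send_rows", "data": {
  "turn": [
    [0, 0, 0],
    [0, 0, 0],
    [0, 0, 0],
    [0, 0, 0],
    [0, 0, 0]
  ],
  "slide": [
    [0, 0, 1],
    [0, 0, 3],
    [0, 0, 5],
    [0, 0, 6.5],
    [0, 0, 6.5]
  ],
  "fingers": [0.5, 0.5, 0.5, 0.5, 0.5]
}}

```text
time_s: 5.2
tool_pos: [0.5468, -0.1173, 0.1032]
orientation: [0.092, 0.996, 0.001, -0.001]
contact_force: [-0.2, -1.0, -1.9]
finger_gap: 0.0172
finger_force: 78.2
```

```bash
python3 go.py .546 -.122 .1 79;python3 - <<'E'
from h import *
for n in("scene","side","wrist"): save(n,n+"2")
def c(f,x,y): return cv2.resize(cv2.imread(f"pics/{f}.png")[y:y+100,x:x+133],(400,300),interpolation=cv2.INTER_CUBIC)
w=cv2.resize(cv2.imread("pics/wrist2.png"),(400,300))
cv2.imwrite("pics/m2.png",np.vstack([np.hstack([c("scene2",150,140),c("side2",240,200)]),np.hstack([w,w*0])]))
E
```

```text
slide [-0.0046 -0.4751  0.317 ] turn [ 0.0015 -0.0021  0.0072]
t 5.2 pos [ 0.5468 -0.1173  0.1032] yang 79.41044141045985 tilt [-0.0018  0.0018 -1.    ] F [-0.1575 -1.0207 -1.9118] gap 0.01722420778805493 78.24827436357737
```

View pics/m2.png

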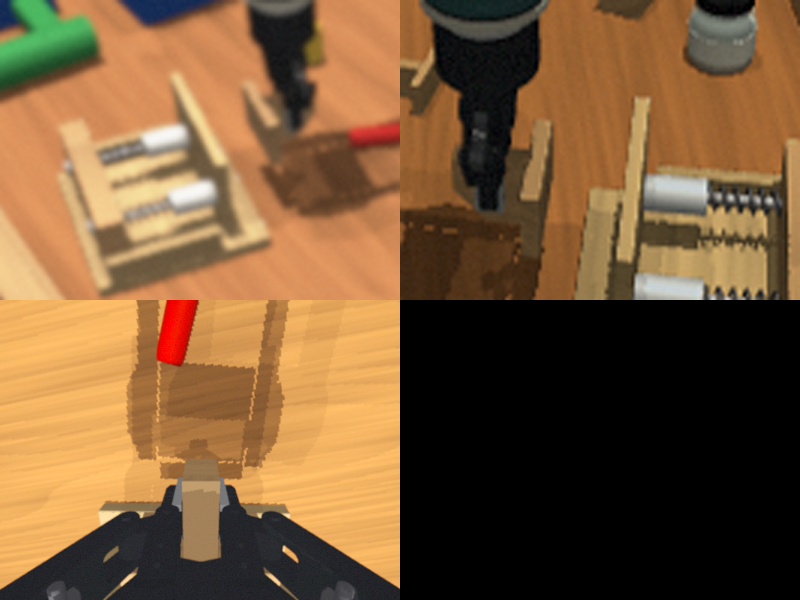

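View pics/wrist2.png

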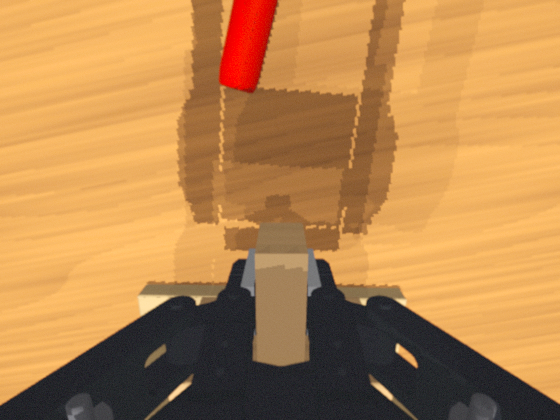

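The wrist view shows the web centred at column 281, gripped straight. Beyond the fingers is the front edge of the jig's base board, columns 140–405 at rows 283–310. I'll cross-check the panel's middle and yaw from that edge and from the side and scene views.

Run:
```python
from h import *
im=cv2.imread("pics/wrist2.png")
a=cv2.resize(im[265:325,110:243],(800,360),interpolation=cv2.INTER_CUBIC)[:300]
b=cv2.resize(im[265:325,310:443],(800,360),interpolation=cv2.INTER_CUBIC)[:300]
cv2.imwrite("pics/m3.png",np.vstack([a,b]))
s=cv2.resize(cv2.imread("pics/scene2.png")[155:215,195:275],(800,600),interpolation=cv2.INTER_CUBIC);cv2.imwrite("pics/m4.png",s)
```

```text
(no output)
```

View pics/m3.png

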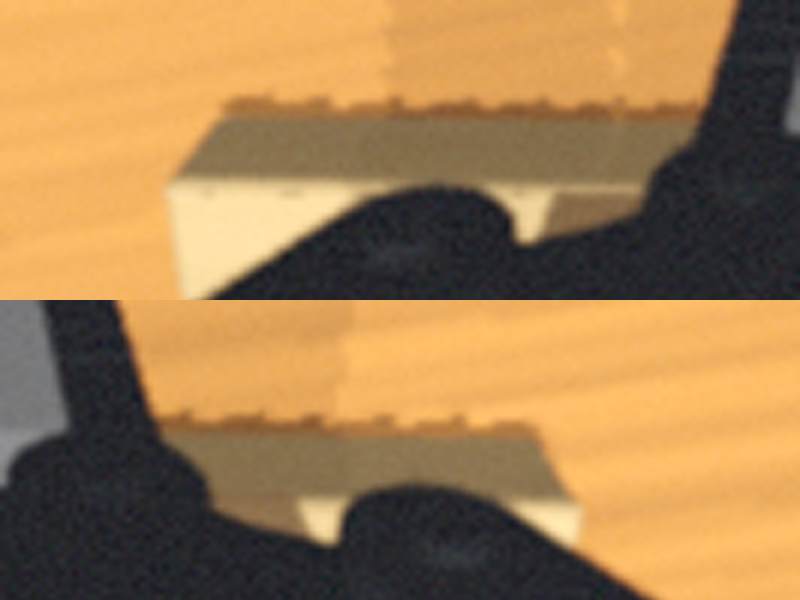

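View pics/m4.png

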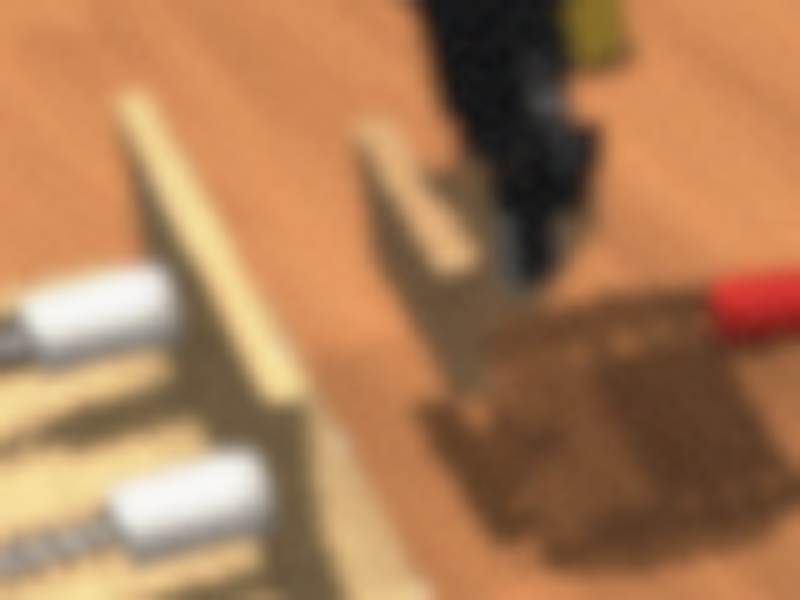

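Run:
```python
from h import *
np.set_printoptions(precision=4,suppress=True)
def rep(l,p):
    d=p[1]-p[0];print(l,p[:,:2].ravel(),"len",np.hypot(*d[:2]),"mid",p.mean(0)[:2],"ang",np.degrees(np.arctan2(d[1],d[0])))
rep("base18",plane("wrist2",[(138.3,295.6),(406.1,299.2)],.018)[::-1])
rep("base0",plane("wrist2",[(147.4,284.5),(400.3,286.5)],0)[::-1])
rep("panel",plane("scene2",[(210.2,164.3),(225.5,194.5)],.13))
rep("brk",plane("scene2",[(230.7,168.5),(239.2,182.2)],.131))
```

```text
base18 [ 0.6312 -0.0331  0.5897 -0.2363] len 0.20739222922306957 mid [ 0.6105 -0.1347] ang -101.54171663823958
base0 [ 0.6314 -0.0312  0.5909 -0.2367] len 0.20951476908368907 mid [ 0.6112 -0.134 ] ang -101.17112093699295
panel [ 0.6257 -0.2272  0.6637 -0.0521] len 0.17918218301181618 mid [ 0.6447 -0.1397] ang 77.75234960525974
brk [ 0.5801 -0.1617  0.5957 -0.0791] len 0.08405088401515039 mid [ 0.5879 -0.1204] ang 79.36350615296026
```

The two sources agree within 2 mm: the panel-top middle is about (0.645, -0.141) and its y axis is at 78.6°. The gap is about 61 mm and the lateral offset about 4 mm.

```bash
python3 go.py .5911 -.1301 .1022 78.6
```

```text
slide [-4.4286 -0.3862  0.4596] turn [0.0011 0.0025 0.0136]
t 5.35 pos [ 0.5483 -0.1181  0.1067] yang 79.37819306871225 tilt [ 0.0026  0.0006 -1.    ] F [ 0.5133  0.0883 -1.5411] gap 0.016846391524334006 78.24887612834573
```

>>> {"op": "send_rows", "data": {
  "turn": [
    [0, 0, 0.01],
    [0, 0, 0.01],
    [0, 0, 0.01],
    [0, 0, 0.01],
    [0, 0, 0.01]
  ],
  "slide": [
    [-1, -0.2, 0.2],
    [-2.2, -0.4, 0.4],
    [-3.3, -0.4, 0.5],
    [-4.2, -0.4, 0.5],
    [-4.4, -0.4, 0.5]
  ],
  "fingers": [0.5, 0.5, 0.5, 0.5, 0.5]
}}

```text
time_s: 5.85
tool_pos: [0.5915, -0.1307, 0.1007]
orientation: [0.098, 0.995, 0.001, 0.001]
contact_force: [0.0, -0.0, -2.6]
finger_gap: 0.017
finger_force: 78.2
```

```bash
cat > avg.py <<'E'
from h import *
np.set_printoptions(precision=4,suppress=True)
X=[];F=[];Y=[]
for i in range(8):
    c=manip.read_camera("wrist" if i else "scene"); s=manip.get_state();X.append(s["tool_pos"]);F.append(s["contact_force"])
    M=R.from_quat(s["orientation"]).as_matrix();Y.append([np.degrees(np.arctan2(M[1,1],M[0,1])),*M[:2,2]])
x=np.mean(X,0);f=np.mean(F,0);n=np.array([.980,-.198]);t=np.array([.198,.980]);d=x[:2]-[.645,-.141]
print(s["time_s"],"pos",x,"std",np.std(X,0),"F",f,"Fpush",f[:2]@n,"s",d@n,"lat",d@t,"yaw",np.mean(Y,0),s["finger_force"])
E
python3 avg.py; python3 -c "
from h import *
save('wrist','wrist5')"
```

```text
6.25 pos [ 0.5904 -0.1304  0.1009] std [0.0003 0.0001 0.0002] F [-0.1723 -0.252  -2.1176] Fpush -0.11894992258995425 s -0.05555838715767222 lat -0.0004126519532576997 yaw [78.7846  0.0016  0.0008] 78.23994185775518
```

>>> {"op": "send_rows", "data": {
  "turn": [
    [0, 0, 0.002],
    [0, 0, 0.002],
    [0, 0, 0.002],
    [0, 0, 0.002],
    [0, 0, 0.002]
  ],
  "slide": [
    [-0.5, 0, 0],
    [-1, 0, 0],
    [-1.4, 0, 0],
    [-1.8, 0, 0],
    [-2.2, 0, 0]
  ],
  "fingers": [0.5, 0.5, 0.5, 0.5, 0.5]
}}

```text
time_s: 6.8
tool_pos: [0.6121, -0.1348, 0.1009]
orientation: [0.099, 0.995, 0.001, 0.0]
contact_force: [-6.4, 0.5, 0.9]
finger_gap: 0.0173
finger_force: 78.5
```

```bash
python3 avg.py
```

```text
7.2 pos [ 0.6119 -0.1347  0.1009] std [0.0002 0.0001 0.    ] F [-5.7067  0.6464 -0.1099] Fpush -5.7205324046326345 s -0.0336635888687251 lat -0.0003915030121444327 yaw [78.6683  0.0008  0.0009] 78.51587880402803
```

>>> {"op": "send_rows", "data": {
  "turn": [
    [0, 0, 0],
    [0, 0, 0],
    [0, 0, 0],
    [0, 0, 0],
    [0, 0, 0]
  ],
  "slide": [
    [-0.2, 0, 0],
    [-0.4, 0, 0],
    [-0.6, 0, 0],
    [-0.8, 0, 0],
    [-0.8, 0, 0]
  ],
  "fingers": [0.5, 0.5, 0.5, 0.5, 0.5]
}}

```text
time_s: 7.7
tool_pos: [0.6192, -0.1362, 0.1008]
orientation: [0.099, 0.995, 0.001, -0.0]
contact_force: [-11.5, 0.4, 2.8]
finger_gap: 0.0172
finger_force: 78.7
```

```bash
python3 avg.py
python3 - <<'E'
from h import *
save("scene","scene6");save("side","side6")
s=cv2.resize(cv2.imread("pics/scene6.png")[150:225,180:280],(400,300),interpolation=cv2.INTER_CUBIC)
t=cv2.resize(cv2.imread("pics/side6.png")[205:280,270:370],(400,300),interpolation=cv2.INTER_CUBIC)
cv2.imwrite("pics/m6.png",np.hstack([s,t]))
E
```

```text
8.1 pos [ 0.6191 -0.1362  0.1008] std [0. 0. 0.] F [-11.1397   1.4051   2.1718] Fpush -11.195133738649039 s -0.0263266459084681 lat -0.0004055715320311685 yaw [78.6671 -0.0004  0.0012] 78.74327100813389
```

View pics/m6.png

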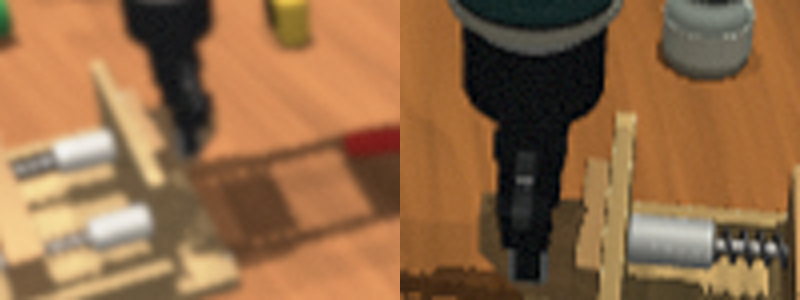

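The bracket plate lies flush and parallel on the panel in both views. In the side crop its far top corner is at about (321.7,244.5) and the panel's is at about (323.7,233). I'll compare both with the expected projections to check flushness and centring.

```bash
python3 - <<'E'
from h import *
np.set_printoptions(precision=4,suppress=True)
x=np.array([.98,-.198,0]);y=np.array([.198,.98,0]);P=np.array([.645,-.141,.13])+.014*x
print("side exp brk front/back far, panel far",proj("side6",[P+.045*y,P+.045*y-.014*x,P+.09*y]))
print("if 5mm lower / 5mm lateral",proj("side6",[P+.045*y-[0,0,.005],P+.05*y]))
a=plane("side6",[(321.7,244.5),(323.7,233)],.13)-P
print("meas far lat brk,panel",a@y,a@x)
E
python3 avg.py
```

```text
side exp brk front/back far, panel far [[321.8479 244.1555]
 [315.7259 243.7048]
 [323.0263 231.9673]]
if 5mm lower / 5mm lateral [[321.7704 245.8319]
 [321.9829 242.7609]]
meas far lat brk,panel [0.0437 0.0862] [-0.0003  0.0018]
8.6 pos [ 0.6191 -0.1362  0.1008] std [0. 0. 0.] F [-11.6603   1.4528   2.4069] Fpush -11.714789306628388 s -0.02635397789769149 lat -0.0004079472712459105 yaw [78.6665 -0.0004  0.0011] 78.74311404302716
```

The position matches within 1–2 mm and the force is about 11.5 N. I'll hold it there.

>>> {"op": "send_rows", "data": {
  "turn": [
    [0, 0, 0],
    [0, 0, 0],
    [0, 0, 0],
    [0, 0, 0],
    [0, 0, 0]
  ],
  "slide": [
    [0, 0, 0],
    [0, 0, 0],
    [0, 0, 0],
    [0, 0, 0],
    [0, 0, 0]
  ],
  "fingers": [0.5, 0.5, 0.5, 0.5, 0.5]
}}

```text
time_s: 9.1
tool_pos: [0.6191, -0.1362, 0.1008]
orientation: [0.099, 0.995, 0.001, -0.0]
contact_force: [-10.7, 1.7, 2.1]
finger_gap: 0.0167
finger_force: 78.7
```

>>> {"op": "send_rows", "data": {
  "turn": [
    [0, 0, 0],
    [0, 0, 0],
    [0, 0, 0],
    [0, 0, 0],
    [0, 0, 0]
  ],
  "slide": [
    [0, 0, 0],
    [0, 0, 0],
    [0, 0, 0],
    [0, 0, 0],
    [0, 0, 0]
  ],
  "fingers": [0.5, 0.5, 0.5, 0.5, 0.5]
}}

```text
time_s: 9.6
tool_pos: [0.6191, -0.1362, 0.1008]
orientation: [0.099, 0.995, 0.001, -0.0]
contact_force: [-10.9, 1.2, 2.1]
finger_gap: 0.0171
finger_force: 78.7
```

>>> {"op": "send_rows", "data": {
  "turn": [
    [0, 0, 0],
    [0, 0, 0],
    [0, 0, 0],
    [0, 0, 0],
    [0, 0, 0]
  ],
  "slide": [
    [0, 0, 0],
    [0, 0, 0],
    [0, 0, 0],
    [0, 0, 0],
    [0, 0, 0]
  ],
  "fingers": [0.5, 0.5, 0.5, 0.5, 0.5]
}}

```text
time_s: 10.1
tool_pos: [0.6191, -0.1362, 0.1009]
orientation: [0.099, 0.995, 0.001, -0.0]
contact_force: [-11.6, 1.5, 2.7]
finger_gap: 0.0173
finger_force: 78.7
```

>>> {"op": "send_rows", "data": {
  "turn": [
    [0, 0, 0],
    [0, 0, 0],
    [0, 0, 0],
    [0, 0, 0],
    [0, 0, 0]
  ],
  "slide": [
    [0, 0, 0],
    [0, 0, 0],
    [0, 0, 0],
    [0, 0, 0],
    [0, 0, 0]
  ],
  "fingers": [0.5, 0.5, 0.5, 0.5, 0.5]
}}

```text
time_s: 10.6
tool_pos: [0.6191, -0.1362, 0.1008]
orientation: [0.099, 0.995, 0.001, -0.0]
contact_force: [-11.5, 1.4, 2.0]
finger_gap: 0.0174
finger_force: 78.7
```

>>> {"op": "send_rows", "data": {
  "turn": [
    [0, 0, 0],
    [0, 0, 0],
    [0, 0, 0],
    [0, 0, 0],
    [0, 0, 0]
  ],
  "slide": [
    [0, 0, 0],
    [0, 0, 0],
    [0, 0, 0],
    [0, 0, 0],
    [0, 0, 0]
  ],
  "fingers": [0.5, 0.5, 0.5, 0.5, 0.5]
}}

```text
time_s: 11.1
tool_pos: [0.6191, -0.1361, 0.1008]
orientation: [0.099, 0.995, 0.001, -0.0]
contact_force: [-11.7, 1.2, 1.8]
finger_gap: 0.0174
finger_force: 78.7
```

>>> {"op": "send_rows", "data": {
  "turn": [
    [0, 0, 0],
    [0, 0, 0],
    [0, 0, 0],
    [0, 0, 0],
    [0, 0, 0]
  ],
  "slide": [
    [0, 0, 0],
    [0, 0, 0],
    [0, 0, 0],
    [0, 0, 0],
    [0, 0, 0]
  ],
  "fingers": [0.5, 0.5, 0.5, 0.5, 0.5]
}}

```text
time_s: 11.6
tool_pos: [0.6191, -0.1362, 0.1008]
orientation: [0.099, 0.995, 0.001, -0.0]
contact_force: [-12.0, 1.8, 1.2]
finger_gap: 0.017
finger_force: 78.7
```

>>> {"op": "send_rows", "data": {
  "turn": [
    [0, 0, 0],
    [0, 0, 0],
    [0, 0, 0],
    [0, 0, 0],
    [0, 0, 0]
  ],
  "slide": [
    [0, 0, 0],
    [0, 0, 0],
    [0, 0, 0],
    [0, 0, 0],
    [0, 0, 0]
  ],
  "fingers": [0.5, 0.5, 0.5, 0.5, 0.5]
}}

```text
time_s: 12.1
tool_pos: [0.6191, -0.1362, 0.1008]
orientation: [0.099, 0.995, 0.001, -0.0]
contact_force: [-12.0, 2.0, 2.4]
finger_gap: 0.0171
finger_force: 78.7
```

```bash
python3 avg.py; python3 -c "
from plant import manip
print(manip.job_done())"
```

```text
12.5 pos [ 0.6191 -0.1362  0.1008] std [0. 0. 0.] F [-11.25     1.1214   1.9214] Fpush -11.246992698575106 s -0.026345109245200227 lat -0.0004141673547522638 yaw [78.666  -0.0004  0.0011] 78.74231150373816
the job is handed in; nothing more can be done
None
```

The larger bracket is held in the gripper against the panel at about 11–12 N, measured square and within about 2 mm of centred and flush; I held it for over 4 s and handed the job in at 12.5 s, but the judge returned no verdict.

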